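# Index the specimen carriage to the red station

## Task

Lift the yellow release bar and hold it up while you slide the carriage with its concrete specimen along the rail to the red flag, then let go so that the locking pin drops fully into the comb notch nearest the red flag; if it lands on a tooth, ease the carriage gently along until it drops in. Never let the pin drop into another station's notch on the way, and never force the carriage against the pin. Keep the specimen sitting in its tray and leave the other things on the bench alone.

Things in the scene. Friction and masses are not known exactly. Their poses are not given: they have to be found in the camera images.
- rail: grey slide rail bolted to the bench: a bed 192 mm (x) by 360 mm (y) by 12 mm with two steel guide rods. Its origin lies on the bench top; its y axis is the sliding direction (roughly the world's y, yaw differs by up to 12 degrees), its x axis points away from the robot, z up.
- index_strip: strip along the robot's side of the rail (75 mm to -x of its origin), same origin and axes as the rail. Its dark steel part has the start notch at y = -100 mm and runs flat to the brass comb clamped to it: 4 notches 34 mm apart, 11 mm wide in y, with upright walls that lock both ways (the pin is 8 mm wide, 9 mm deep in a notch). Tooth tops are 30 mm above the bench.
- flag_red: red tab 18 mm wide, 29 mm tall, on the rail's bed in front of the comb; origin at the middle of its underside, axes as the rail's. The comb is adjustable: the notch lies 2 to 11 mm to one side or the other of the flag along y; side and distance are not measured, and the next notches are over 22 mm away. Blue, green and white flags mark the other notches, in shuffled order.
- carriage (a joint): travel of the aluminium carriage (172 mm by 120 mm, top face 46 mm above the bench) along the rail's +y, in m; 0 = start notch (pin at y = -100 mm), it can go to 0.210. It slides with about 2 N of friction; with the specimen it weighs about 1.3 kg.
- release_bar (a joint): lift of the release bar (with its locking pin) over the carriage in m: 0 = pin fully down in a notch, about 0.009 = pin riding on a tooth, 0.016 = upper stop. A spring pushes it down with 7.5 N at 0 to 10 N at the stop; let go, it falls on its own.
- bar_grip (a point): centre of the yellow release bar, straight above the locking pin: a rounded bar 48 mm long (rail x), 16 mm wide (rail y), 18 mm high; when down its centre is 88 mm above the bench, its underside 23 mm over the carriage's 22 mm wide collar and 33 mm over its top. Take it from above with the fingers closing along the rail's y. It moves with the carriage and the lift.
- specimen_center (a point): centre of the loose concrete disc, 100 mm across and 51 mm high, about 0.9 kg, standing in the tray on the carriage (93 mm behind the bar; its top is 97 mm above the bench).
- tray_center (a point): centre of the carriage's round tray on the carriage's top face; the tray's rim is 8 mm high and leaves the disc 3 mm of play all round.
- timer: bystander: small white timer, 66x66x19 mm, lying on the left of the bench.
- petri_dish: bystander: clear petri dish, 93 mm across, 15 mm high, on the left of the bench.
- beaker: bystander: glass beaker, 72 mm across, 90 mm tall, at the back behind the rail.
- tweezers: bystander: steel tweezers, 124 mm long, 10 mm high, lying on the left of the bench.

How it is judged:
On the way, in this order (a step that is already met when the one before it is completed fails the run):
1. the release bar is lifted clear of the start notch before the carriage has left it (value of joint release_bar above 0.011 m and value of joint carriage below 0.012 m), for 0.1 s.
2. the carriage is brought to within 20 mm of the red flag with the bar held up (value of joint release_bar above 0.011 m and y of bar_grip in the frame of flag_red between -0.02 and 0.02 m), for 0.1 s.
At the end, for the whole second after the job is handed in: The release bar is fully down (lift under 2.5 mm) with its pin within 15 mm of the red flag along the rail, that is in the notch nearest to it; the carriage is at rest, the specimen level (under 0.08 rad) and within 8 mm of the tray's centre (value of joint release_bar below 0.0025 m and y of bar_grip in the frame of flag_red between -0.015 and 0.015 m and horizontal distance between specimen_center and tray_center below 0.008 m and angle between specimen_center's own z axis and vertical below 0.08 rad and velocity of joint carriage between -0.005 and 0.005 m/s); the robot touches nothing.
It fails at once if the locking pin is forced against the strip or comb (over 25 N) (contact force between release_bar and index_strip above 25 N).
It fails at once if the pin drops into a notch other than the start notch and the red flag's (value of joint release_bar below 0.005 m and value of joint carriage above 0.02 m and not (y of bar_grip in the frame of flag_red between -0.018 and 0.018 m)).
It fails at once if the specimen is lifted or tipped out of its tray (distance between specimen_center and tray_center above 0.035 m or angle between specimen_center's own z axis and vertical above 0.15 rad).
It fails at once if a bystander is disturbed (moved over 15 mm) (distance of any of timer, petri_dish, beaker, tweezers from where it was at the start of the episode above 0.015 m).
It also fails if it takes over 40 s, if anything falls off the work surface, if the arm or the gripper's body presses on something with over 40 N, if the wrist force passes 120 N, or if a joint passes its speed limit or range.

## Robot

A 6-joint arm with a two-finger parallel gripper is mounted at the origin on a cart in front of the work surface, level with it; the furniture and walls round the work are solid. World frame = base frame: x ahead of the robot, y to its left, z up, the work surface at z = 0. Lengths are in m, angles in rad, forces in N, time in s.
With the tool pointing down it reaches from about 0.325 to 0.9 m from the base axis. Payload 6.1 kg.
Tool frame: the origin (TCP) lies midway between the tips of the shut fingers; the grasp point (between the pads) lies pinch_z behind it (pinch_z is the distance from the TCP to the grasp point, in m); z points along the fingers, y is the line along which they close (so a half turn about z gives the same grasp; the last joint's range is limited). The gripper opens to 87 mm and grips with 3 to 60 N. Pads are 19 mm wide; open, the fingers measure 117 mm over their backs; the gripper's body (75 mm by 190 mm) begins 51 mm behind the grasp point.
Start: joints at [1.22, 0.22, 1.526, -0, 1.395, -0.126], TCP at [0.139, 0.609, 0.195] pointing down, gripper open.
Joint ranges: [-2.98, 2.98], [-0.91, 2.08], [0.09, 2.57], [-1.24, 4.39], [0.2, 2.65], [-2.68, 2.68]. Speed limits (rad/s): [2.57, 2.57, 3.01, 3.14, 3.14, 3.14].

## Interface

Orientations are given as a rotation vector (axis times angle).
In Python, from rig import get_obs, read_camera, camera_params, close_job, pinch_z gives the robot as it stands. The module is installed in compiled form; this text tells all that it offers.
- The arm moves only by the tool send_rows, never from a script. Its argument "plan" is a list of rows, each an object with "xyz": the shift along the tool's x, y, z in cm, a list of three; "turn": the turn, a rotation vector about the tool's x, y, z in degrees, a list of three; "claw": the opening, from 0 (shut) to 1 (fully open). A call has 1 to 20 rows; each row is the pose to reach, as a shift and turn from the pose commanded when the call began, along the tool's axes at that moment; what a row does not reach only later rows make up. A row lasts 1/8 s, in which the tool goes at most 62.5 mm and 10.7 degrees, less where a joint would pass 70% of its speed; a pose out of reach is approached as far as the arm can. A call with a gripper value outside its range is refused whole. The fingers move at their own pace and stop on an object; the grip force is fixed at half the most. Time passes only in rows, so rows that repeat a pose let the fingers close. It gives the time, the measured TCP pose, the force, the opening and the grip force at its end, in the units of the state.
- get_obs(): the state, without advancing time (a new reading comes with each control period).
- read_camera(name): name is "scene" or "top" or "wrist"; returns the picture (384x512x3 uint8, blue, green, red); there is no depth.
- camera_params(name): a dict with "fx", "fy", "cx", "cy" (pixels), "world_to_cam" (4x4, takes a point from world to camera coordinates); the wrist camera has in their place "hand_eye" (4x4, takes a point from camera to tool coordinates, whose origin is the TCP and whose axes are the flange's). Camera axes: x right, y up, looking along -z (the intrinsics and any distortion apply to the point x, -y, -z); pixel columns grow to the right and rows downward; lengths in m; the calibration is good to about 2 mm. A picture is of the moment at which its call begins: read the wrist's pose just before it. camera_params takes no time and is no camera call.
- close_job(): hands the job in; it is judged then, once.
The state is a dict: "clock": time; "joint_pos": joint angles; "qd": joint speeds; "joint_torque": joint torques, N m; "tcp_pos": TCP position; "ee_rot": TCP orientation; "wrist_force": force on the tool from outside, world axes, zero at the start; "moment": the same for the moment, N m; "opening": finger opening in m; "gripper_force": force on a finger pad.
Only numpy, scipy, OpenCV 4.12 (cv2) and the standard library are available. Lean on these libraries where they do the work, as an engineer would, in place of code of your own. Each camera call takes 0.05 s, during which the arm holds its last target. There are 200 camera calls.

## Working session

There is one attempt and no reset: what is moved stays moved. The work goes in short steps, Python scripts to look and compute and a tool call to move; the robot and the scene stay as the last step left them, time stands still between calls to the robot, and variables do not carry over. Pictures are saved under pics/ and viewed, at most 10 in all, crops included, and the job is handed in when it is done.

Besides the shell and the picture viewer there is one more tool, called after ">>>" as name(argument=value, ...) on one line, values as JSON. send_rows: Moves the arm, as the interface text tells. Its arguments: {"type":"object","properties":{"plan":{"type":"array","items":{"type":"object","properties":{"xyz":{"type":"array","items":{"type":"number"}},"turn":{"type":"array","items":{"type":"number"}},"claw":{"type":"number"}}}}},"required":["plan"]}

```bash
mkdir -p pics
python3 - <<'E'
from rig import *
import cv2,numpy as np
o=get_obs();print(o,pinch_z if not callable(pinch_z) else pinch_z())
for n in("top","scene"):
    cv2.imwrite(f"pics/{n}0.png",read_camera(n)); p=camera_params(n);print(n,{k:np.round(v,4).tolist() if k!='x' else v for k,v in p.items()})
print(camera_params("wrist"))
E
```

```text
{'clock': 0.0, 'joint_pos': array([ 1.21993619e+00,  2.21219260e-01,  1.52765969e+00, -9.52177682e-06,
        1.39466511e+00, -1.26105281e-01]), 'qd': array([ 0.00233208, -0.00107658,  0.00027667,  0.00077655, -0.00116734,
       -0.00150737]), 'joint_torque': array([-1.62964781e-03, -4.94612932e+01, -3.87380362e+01,  6.99083065e-02,
        5.72934514e-02, -1.35688169e-04]), 'tcp_pos': array([0.13906457, 0.6086281 , 0.19371584]), 'ee_rot': array([-3.52248043e-01, -3.12132630e+00,  2.98155713e-03]), 'wrist_force': array([0.05238797, 0.4127792 , 0.4357075 ]), 'moment': array([-0.02724365,  0.02588739, -0.0107863 ]), 'gripper_force': 0.0, 'opening': 0.08716535831372686} 0.0187
top {'fx': 358.4647, 'fy': 358.4647, 'cx': 254.711, 'cy': 194.6351, 'world_to_cam': [[-0.0115, -0.9998, -0.0172, 0.0181], [0.9968, -0.0128, 0.0787, -0.5692], [-0.0789, -0.0162, 0.9968, -1.0786], [0.0, 0.0, 0.0, 1.0]]}
scene {'fx': 437.4013, 'fy': 437.4013, 'cx': 264.4365, 'cy': 193.0342, 'world_to_cam': [[0.7127, -0.7015, -0.0036, -0.3914], [0.4351, 0.438, 0.7867, -0.3159], [-0.5503, -0.5622, 0.6173, -0.8765], [0.0, 0.0, 0.0, 1.0]]}
{'fx': 309.7604471479352, 'fy': 309.7604471479352, 'cx': 248.33719801842867, 'cy': 194.17985891924926, 'hand_eye': array([[ 5.34668056e-04,  9.60330150e-01,  2.78865052e-01,
         7.76664173e-02],
       [ 9.99999823e-01, -5.86668023e-04,  1.03014091e-04,
         5.08959064e-04],
       [ 2.62528746e-04,  2.78864947e-01, -9.60330293e-01,
        -1.89467618e-01],
       [ 0.00000000e+00,  0.00000000e+00,  0.00000000e+00,
         1.00000000e+00]])}
```

View pics/top0.png

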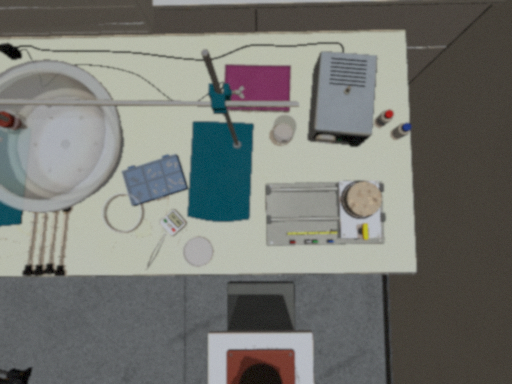

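View pics/scene0.png

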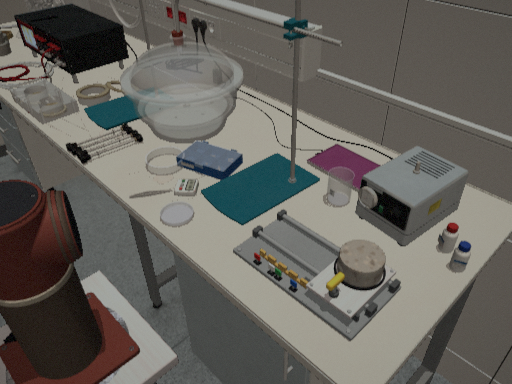

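The top view shows the rail at about columns 265-384 and rows 182-245. The yellow bar is near (365,231), the disc near (363,198), and the red flag appears to be the leftmost, near (292,242). I'll enlarge the image and measure from it.

```bash
cat > h.py <<'E'
from rig import *
import cv2,numpy as np
from scipy.spatial.transform import Rotation as R
def cam(n,o=None):
    p=camera_params(n)
    if n!="wrist": c2w=np.linalg.inv(p["world_to_cam"])
    else:
        T=np.eye(4);T[:3,:3]=R.from_rotvec(o["ee_rot"]).as_matrix();T[:3,3]=o["tcp_pos"];c2w=T@p["hand_eye"]
    return p,c2w
def pt(n,u,v,z,o=None):
    p,c=cam(n,o);d=c[:3,:3]@[(u-p["cx"])/p["fx"],-(v-p["cy"])/p["fy"],-1]
    return c[:3,3]+d*(z-c[2,3])/d[2]
def blob(im,lo,hi,box):
    h=cv2.inRange(cv2.cvtColor(im,cv2.COLOR_BGR2HSV),lo,hi);m=np.zeros_like(h);x0,y0,x1,y1=box;m[y0:y1,x0:x1]=h[y0:y1,x0:x1]
    n,l,s,c=cv2.connectedComponentsWithStats(m)
    return [(s[i].tolist(),c[i].round(1).tolist()) for i in range(1,n) if s[i][4]>=4]
E
python3 - <<'E'
from h import *
t=cv2.imread("pics/top0.png");s=cv2.imread("pics/scene0.png")
a=cv2.resize(t[175:250,255:390],None,fx=5.9,fy=5.9,interpolation=cv2.INTER_CUBIC);cv2.imwrite("pics/topc.png",a)
for nm,im,b in(("top",t,(255,175,395,255)),("scene",s,(230,220,410,330))):
    for c,lo,hi in(("yel",(20,110,90),(35,255,255)),("red",(0,120,60),(8,255,255))):
        for x in blob(im,lo,hi,b):
            z=.097 if c=="yel" and x[0][4]>15 and nm=="top" else .088 if c=="yel" else .0265
            print(nm,c,x,pt(nm,*x[1],z).round(4))
E
```

```text
top yel ([362, 224, 6, 16, 87], [364.6, 231.2]) [ 0.4559 -0.2994  0.097 ]
top yel ([320, 231, 17, 2, 19], [328.4, 231.9]) [ 0.4551 -0.1974  0.097 ]
top yel ([288, 233, 19, 1, 19], [297.0, 233.0]) [ 0.4529 -0.1087  0.097 ]
top yel ([309, 232, 6, 2, 9], [312.0, 232.7]) [ 0.4531 -0.1524  0.088 ]
top red ([291, 241, 3, 2, 6], [292.0, 241.5]) [ 0.4255 -0.1001  0.0265]
scene yel ([260, 249, 5, 5, 14], [262.1, 250.6]) [ 0.4092 -0.1352  0.088 ]
scene yel ([269, 255, 7, 5, 10], [272.0, 257.3]) [ 0.4104 -0.165   0.088 ]
scene yel ([265, 256, 3, 3, 6], [266.0, 256.7]) [ 0.4024 -0.1545  0.088 ]
scene yel ([275, 263, 3, 3, 5], [276.0, 263.8]) [ 0.403  -0.1844  0.088 ]
scene yel ([280, 263, 3, 4, 6], [281.3, 264.3]) [ 0.41   -0.1934  0.088 ]
scene yel ([284, 266, 3, 2, 4], [285.0, 266.5]) [ 0.4111 -0.2033  0.088 ]
scene yel ([291, 271, 2, 3, 4], [291.8, 272.0]) [ 0.41  -0.224  0.088]
scene yel ([326, 271, 19, 20, 178], [335.2, 280.4]) [ 0.4568 -0.3026  0.088 ]
scene yel ([299, 278, 9, 6, 21], [303.4, 280.2]) [ 0.4106 -0.256   0.088 ]
scene red ([254, 253, 6, 8, 31], [256.8, 256.3]) [ 0.4289 -0.0964  0.0265]
```

View pics/topc.png

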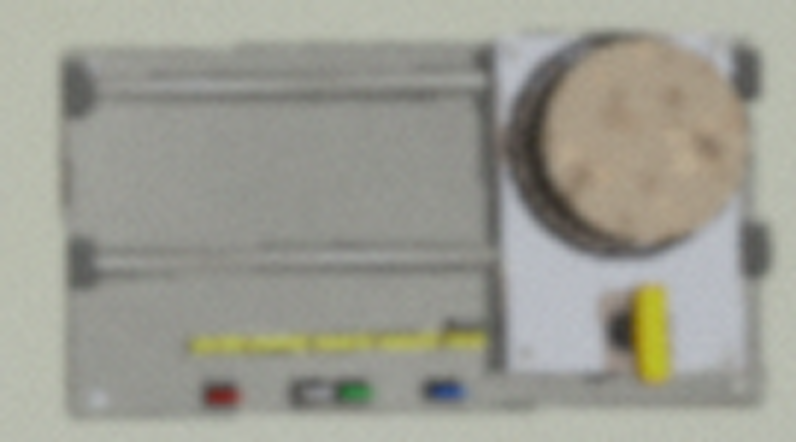

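```bash
cat >> h.py <<'E'
def rel(xyz,yaw,o=None):
    o=o or get_obs();M=R.from_rotvec(o["ee_rot"]).as_matrix()
    G=np.array([[-np.cos(yaw),-np.sin(yaw),0],[-np.sin(yaw),np.cos(yaw),0],[0,0,-1]]).T
    G=np.column_stack([[-np.cos(yaw),-np.sin(yaw),0],[-np.sin(yaw),np.cos(yaw),0],[0,0,-1]])
    return (M.T@(np.array(xyz)-o["tcp_pos"])*100).round(2),np.degrees(R.from_matrix(M.T@G).as_rotvec()).round(1)
E
python3 - <<'E'
from h import *
q=[pt("top",255+u/5.9,175+v/5.9,.012)for u,v in((70,415),(760,402),(62,52))]
print(np.round(q,4)); d=q[0]-q[1];yaw=np.arctan2(-d[0],d[1]);print(np.degrees(yaw),np.linalg.norm(d))
for p in((.42,.25,.20),(.44,-.10,.19),(.456,-.3,.17)):print(rel(p,yaw))
E
```

```text
[[ 0.4139 -0.0242  0.012 ]
 [ 0.4168 -0.3808  0.012 ]
 [ 0.6035 -0.0226  0.012 ]]
0.47461094796733766 0.35661510291104187
(array([-35.38, -28.71,  -0.57]), array([ -0.1,  -0. , -13.4]))
(array([-45.13, -62.38,   0.48]), array([ -0.1,  -0. , -13.4]))
(array([-51.15, -81.52,   2.51]), array([ -0.1,  -0. , -13.4]))
```

>>> send_rows(plan=[{"xyz": [-8, -6, -0.2], "turn": [0, 0, -4], "claw": 1}, {"xyz": [-14, -11, -0.3], "turn": [0, 0, -8], "claw": 1}, {"xyz": [-20, -16, -0.4], "turn": [0, 0, -13.4], "claw": 1}, {"xyz": [-26, -21, -0.5], "turn": [0, 0, -13.4], "claw": 1}, {"xyz": [-32, -26, -0.5], "turn": [0, 0, -13.4], "claw": 1}, {"xyz": [-35, -30, -0.5], "turn": [0, 0, -13.4], "claw": 1}, {"xyz": [-37, -36, -0.2], "turn": [0, 0, -13.4], "claw": 1}, {"xyz": [-39, -42, 0], "turn": [0, 0, -13.4], "claw": 1}, {"xyz": [-41, -48, 0.2], "turn": [0, 0, -13.4], "claw": 1}, {"xyz": [-43, -54, 0.4], "turn": [0, 0, -13.4], "claw": 1}, {"xyz": [-45, -62, 0.5], "turn": [0, 0, -13.4], "claw": 1}, {"xyz": [-45, -62, 0.5], "turn": [0, 0, -13.4], "claw": 1}, {"xyz": [-45, -62, 0.5], "turn": [0, 0, -13.4], "claw": 1}, {"xyz": [-45, -62, 0.5], "turn": [0, 0, -13.4], "claw": 1}, {"xyz": [-45, -62, 0.5], "turn": [0, 0, -13.4], "claw": 1}])

```text
clock: 1.98
tcp_pos: [0.4394, -0.0949, 0.1894]
ee_rot: [0.013, -3.141, -0.001]
wrist_force: [-1.1, 1.0, -0.2]
opening: 0.0871
gripper_force: 0.0
```

Run:
```python
from h import *
import pickle
o=get_obs();im=read_camera("wrist");cv2.imwrite("pics/w1.png",im);pickle.dump(o,open("w1.pkl","wb"));print(o["clock"],o["tcp_pos"],o["ee_rot"],abs(o["qd"]).max())
```

```text
1.975 [ 0.43941969 -0.09486118  0.18943311] [ 1.34112154e-02 -3.14070895e+00 -1.45831895e-03] 0.028221733389362184
```

View pics/w1.png

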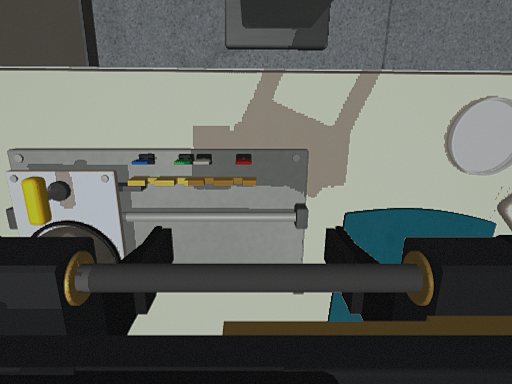

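The wrist view shows the comb at row 182 (columns 127-256), the red flag at (243,159) and the bar at (36,200). I'll zoom in on the comb and flags.

Run:
```python
from h import *
im=cv2.imread("pics/w1.png");cv2.imwrite("pics/w1c.png",cv2.resize(im[148:194,120:263],None,fx=5.5,fy=5.5,interpolation=cv2.INTER_CUBIC))
```

```text
(no output)
```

View pics/w1c.png

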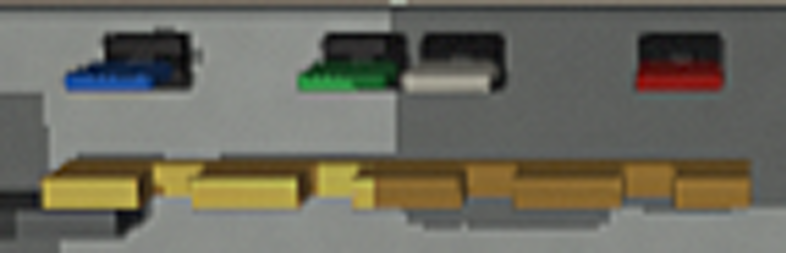

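Run:
```python
from h import *
import pickle
o=pickle.load(open("w1.pkl","rb"))
f=lambda u,v,z:pt("wrist",120+u/5.5,148+v/5.5,z,o).round(4)
for u in(139,191,299,352,463,514,622,675):print("notch",f(u,193,.03))
for z in(.029,.041):print("flag",z,f(636,75,z),f(723,75,z))
im=cv2.imread("pics/w1.png")
for x in blob(im,(20,110,90),(35,255,255),(0,170,60,240)):print(x,pt("wrist",*x[1],.095,o),pt("wrist",*x[1],.088,o))
for u,v in((11,152),(306,151)):print(pt("wrist",u,v,.012,o))
```

```text
notch [ 0.4507 -0.2135  0.03  ]
notch [ 0.4506 -0.2025  0.03  ]
notch [ 0.4504 -0.1797  0.03  ]
notch [ 0.4503 -0.1686  0.03  ]
notch [ 0.4501 -0.1451  0.03  ]
notch [ 0.45   -0.1344  0.03  ]
notch [ 0.4498 -0.1116  0.03  ]
notch [ 0.4497 -0.1004  0.03  ]
flag 0.029 [ 0.4248 -0.1086  0.029 ] [ 0.4246 -0.0906  0.029 ]
flag 0.041 [ 0.4226 -0.1082  0.041 ] [ 0.4225 -0.0907  0.041 ]
([21, 177, 25, 48, 797], [33.3, 200.9]) [ 0.45278087 -0.30033647  0.095     ] [ 0.45501719 -0.30539956  0.088     ]
[ 0.41867941 -0.37563456  0.012     ]
[ 0.41435446 -0.02583944  0.012     ]
```

Run:
```python
from h import *
print(rel((.454,-.302,.14),np.radians(.6)))
```

```text
(array([ -1.25, -20.77,   4.94]), array([ 0., -0., -0.]))
```

>>> send_rows(plan=[{"xyz": [-0.4, -6, 0], "turn": [0, 0, 0], "claw": 1}, {"xyz": [-0.8, -12, 1.5], "turn": [0, 0, 0], "claw": 1}, {"xyz": [-1.2, -18, 3], "turn": [0, 0, 0], "claw": 1}, {"xyz": [-1.25, -20.8, 5], "turn": [0, 0, 0], "claw": 1}, {"xyz": [-1.25, -20.8, 5], "turn": [0, 0, 0], "claw": 1}, {"xyz": [-1.25, -20.8, 5], "turn": [0, 0, 0], "claw": 1}, {"xyz": [-1.25, -20.8, 5], "turn": [0, 0, 0], "claw": 1}, {"xyz": [-1.25, -20.8, 5], "turn": [0, 0, 0], "claw": 1}])

```text
clock: 3.02
tcp_pos: [0.4549, -0.3026, 0.1408]
ee_rot: [-0.017, 3.14, -0.001]
wrist_force: [0.3, -0.2, -0.0]
opening: 0.0874
gripper_force: 0.0
```

Run:
```python
from h import *
import pickle
o=get_obs();im=read_camera("wrist");cv2.imwrite("pics/w2.png",im);pickle.dump(o,open("w2.pkl","wb"));print(o["clock"],o["tcp_pos"],o["ee_rot"],abs(o["qd"]).max())
for x in blob(im,(18,110,60),(35,255,255),(0,0,512,384)):
  if x[0][4]>100:
    l,t,w,h=x[0][:4]
    print(x,[pt("wrist",u,t+h/2,.088,o).round(4) for u in(l,l+w)])
```

```text
3.025 [ 0.454861   -0.30255557  0.14079383] [-1.66815127e-02  3.14035339e+00 -1.45749642e-03] 0.007257274848401093
([238, 173, 20, 59, 1081], [247.7, 201.7]) [array([ 0.4549, -0.3103,  0.088 ]), array([ 0.4548, -0.2939,  0.088 ])]
([313, 175, 153, 10, 1356], [387.6, 179.3]) [array([ 0.4353, -0.2501,  0.088 ]), array([ 0.4339, -0.1273,  0.088 ])]
([64, 252, 30, 54, 673], [75.1, 278.1]) [array([ 0.5279, -0.4643,  0.088 ]), array([ 0.5275, -0.4377,  0.088 ])]
([404, 252, 30, 54, 651], [422.0, 278.2]) [array([ 0.5243, -0.1634,  0.088 ]), array([ 0.524 , -0.1369,  0.088 ])]
([223, 316, 289, 19, 4258], [379.5, 326.9]) [array([ 0.5751, -0.3241,  0.088 ]), array([ 0.5719, -0.0558,  0.088 ])]
```

View pics/w2.png

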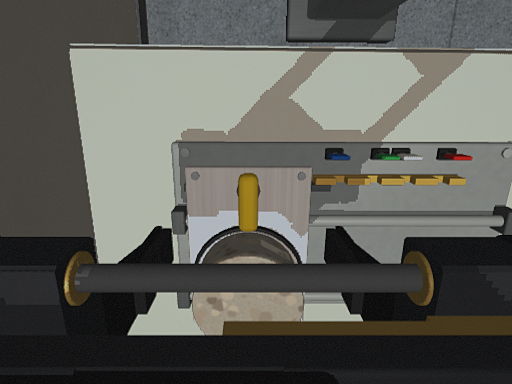

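The bar sits directly below the gripper at (248,202). Its measured centre is y = -0.302 and its width 16.4 mm, which matches the given size. I'll go down and close gently.

>>> send_rows(plan=[{"xyz": [0, 0, 2.5], "turn": [0, 0, 0], "claw": 0.6}, {"xyz": [0, 0, 5], "turn": [0, 0, 0], "claw": 0.5}, {"xyz": [0, 0, 7.1], "turn": [0, 0, 0], "claw": 0.4}, {"xyz": [0, 0, 7.1], "turn": [0, 0, 0], "claw": 0.35}, {"xyz": [0, 0, 7.1], "turn": [0, 0, 0], "claw": 0.3}, {"xyz": [0, 0, 7.1], "turn": [0, 0, 0], "claw": 0.25}, {"xyz": [0, 0, 7.1], "turn": [0, 0, 0], "claw": 0.24}, {"xyz": [0, 0, 7.1], "turn": [0, 0, 0], "claw": 0.22}, {"xyz": [0, 0, 7.1], "turn": [0, 0, 0], "claw": 0.22}, {"xyz": [0, 0, 7.1], "turn": [0, 0, 0], "claw": 0.22}])

```text
clock: 4.32
tcp_pos: [0.4542, -0.3033, 0.0688]
ee_rot: [0.014, -3.142, -0.0]
wrist_force: [0.3, 0.7, -0.6]
opening: 0.0193
gripper_force: 0.0
```

>>> send_rows(plan=[{"xyz": [0, 0.07, 0], "turn": [0, 0, 0], "claw": 0.2}, {"xyz": [0, 0.07, 0], "turn": [0, 0, 0], "claw": 0.18}, {"xyz": [0, 0.07, 0], "turn": [0, 0, 0], "claw": 0.16}, {"xyz": [0, 0.07, 0], "turn": [0, 0, 0], "claw": 0.1}, {"xyz": [0, 0.07, 0], "turn": [0, 0, 0], "claw": 0}, {"xyz": [0, 0.07, 0], "turn": [0, 0, 0], "claw": 0}])

```text
clock: 5.08
tcp_pos: [0.4547, -0.3029, 0.0696]
ee_rot: [-0.014, 3.14, -0.001]
wrist_force: [0.3, 0.5, 5.5]
opening: 0.0018
gripper_force: 2.7
```

Run:
```python
from h import *
o=get_obs();print(o)
im=read_camera("wrist");s=read_camera("scene");b=cv2.resize(s[210:330,260:420],None,fx=3.2,fy=3.2,interpolation=cv2.INTER_CUBIC)
cv2.imwrite("pics/w3.png",cv2.resize(np.hstack([cv2.resize(im,(512,384)),b]),(800,300)))
```

```text
{'clock': 5.075, 'joint_pos': array([-7.32169576e-01,  1.58945831e-01,  1.84523783e+00,  3.06959068e-04,
        1.13608626e+00, -2.31213628e+00]), 'qd': array([ 2.97728279e-05, -1.09961024e-04,  2.65872137e-04, -1.10806177e-03,
       -2.08461089e-04, -3.99584275e-04]), 'joint_torque': array([-7.74320355e-02, -3.96061742e+01, -3.22932816e+01, -9.79984947e-02,
       -2.87877949e-02, -3.86163365e-04]), 'tcp_pos': array([ 0.45474136, -0.30291346,  0.06958927]), 'ee_rot': array([-1.41967009e-02,  3.14039358e+00, -1.07161086e-03]), 'wrist_force': array([0.30515526, 0.51595749, 5.46881944]), 'moment': array([ 0.04005146, -0.0055819 ,  0.00603591]), 'gripper_force': 2.6926918228855357, 'opening': 0.001797100392955652}
```

View pics/w3.png

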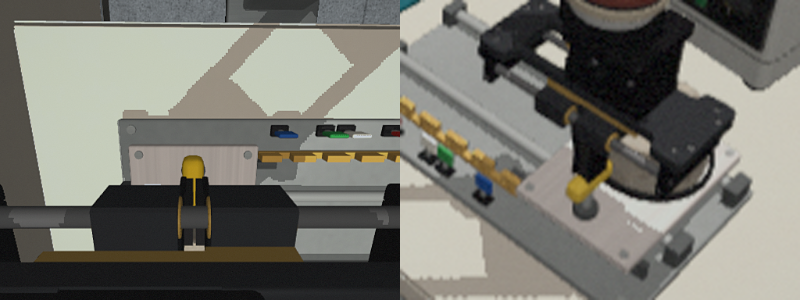

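The bar hasn't moved in the scene view, but the fingers shut to 2 mm, so they seem to have missed the bar. I'll compare projected points to see why.

Run:
```python
from h import *
def pr(n,P,o=None):
    p,c=cam(n,o);q=np.linalg.inv(c)@np.append(P,1);return round(p["cx"]+p["fx"]*q[0]/-q[2],1),round(p["cy"]-p["fy"]*q[1]/-q[2],1)
o=get_obs()
for n in("scene","top","wrist"):
  print(n,"tcp",pr(n,o["tcp_pos"],o),"grasp",pr(n,o["tcp_pos"]+[0,0,.0187],o),"bar ends",[pr(n,[x,-.302,.088],o) for x in(.43,.454,.478)])
s=read_camera("scene");w=read_camera("wrist");cv2.imwrite("pics/s4raw.png",s);cv2.imwrite("pics/w4raw.png",w)
print(blob(s,(18,110,60),(35,255,255),(300,250,370,310)),blob(w,(18,110,60),(35,255,255),(200,180,300,270)))
# triangulate bar from top0 & scene0 centroids
A=[];B=[]
for n,u,v in(("top",364.6,231.2),("scene",335.2,280.4)):
    p,c=cam(n);d=c[:3,:3]@[(u-p["cx"])/p["fx"],-(v-p["cy"])/p["fy"],-1];d/=np.linalg.norm(d);P=np.eye(3)-np.outer(d,d);A.append(P);B.append(P@c[:3,3])
print(np.linalg.solve(sum(A),sum(B)))
a=cv2.resize(s[225:310,285:395],(518,400),interpolation=cv2.INTER_CUBIC);b=cv2.resize(w[180:290,210:290],(282,400),interpolation=cv2.INTER_CUBIC)
cv2.imwrite("pics/w4.png",np.hstack([a,b]))
```

```text
scene tcp (np.float64(333.9), np.float64(286.9)) grasp (np.float64(334.7), np.float64(280.9)) bar ends [(np.float64(326.7), np.float64(287.4)), (np.float64(334.1), np.float64(281.0)), (np.float64(341.3), np.float64(274.7))]
top tcp (np.float64(363.1), np.float64(231.4)) grasp (np.float64(365.0), np.float64(231.5)) bar ends [(np.float64(364.9), np.float64(240.3)), (np.float64(364.6), np.float64(231.8)), (np.float64(364.3), np.float64(223.3))]
wrist tcp (np.float64(247.2), np.float64(227.1)) grasp (np.float64(247.0), np.float64(239.0)) bar ends [(np.float64(249.0), np.float64(199.4)), (np.float64(248.6), np.float64(237.6)), (np.float64(248.2), np.float64(273.2))]
[([329, 250, 26, 14, 52], [341.5, 256.2]), ([326, 252, 5, 8, 14], [327.5, 255.1]), ([342, 263, 5, 7, 14], [343.6, 265.9]), ([327, 274, 18, 17, 125], [334.4, 283.2]), ([300, 278, 8, 10, 50], [303.2, 282.0])] [([233, 199, 28, 65, 823], [246.8, 216.5]), ([230, 252, 5, 18, 75], [232.0, 260.6]), ([262, 252, 6, 18, 75], [264.8, 260.6])]
[ 0.45608998 -0.30237324  0.08832309]
```

View pics/w4.png

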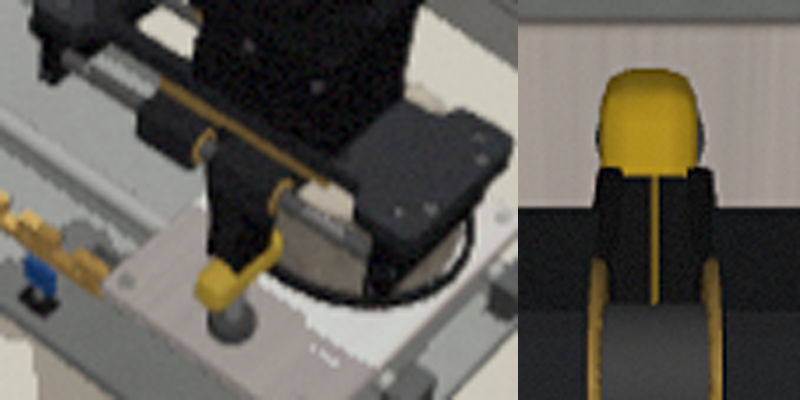

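>>> send_rows(plan=[{"xyz": [0, 0, 0], "turn": [0, 0, 0], "claw": 0.1}, {"xyz": [0, 0, 0], "turn": [0, 0, 0], "claw": 0.2}, {"xyz": [0, 0, 0], "turn": [0, 0, 0], "claw": 0.3}, {"xyz": [0, 0, 0], "turn": [0, 0, 0], "claw": 0.4}, {"xyz": [0, 0, 0], "turn": [0, 0, 0], "claw": 0.5}, {"xyz": [0, 0, 0], "turn": [0, 0, 0], "claw": 0.5}])

```text
clock: 6.02
tcp_pos: [0.4539, -0.3025, 0.0684]
ee_rot: [0.014, -3.141, -0.001]
wrist_force: [-0.2, 0.3, -0.2]
opening: 0.0414
gripper_force: 0.0
```

Run:
```python
from h import *
o=get_obs();print({k:np.round(o[k],4) for k in("clock","tcp_pos","wrist_force","opening","gripper_force")})
s=read_camera("scene");w=read_camera("wrist")
print(blob(s,(18,110,60),(35,255,255),(300,265,370,310)),blob(w,(18,110,60),(35,255,255),(200,180,300,270)))
a=cv2.resize(s[225:310,285:395],(518,400),interpolation=cv2.INTER_CUBIC);b=cv2.resize(w[180:290,210:290],(282,400),interpolation=cv2.INTER_CUBIC)
cv2.imwrite("pics/w5.png",np.hstack([a,b]))
```

```text
{'clock': np.float64(6.025), 'tcp_pos': array([ 0.4539, -0.3025,  0.0684]), 'wrist_force': array([-0.2473,  0.2715, -0.1959]), 'opening': np.float64(0.0414), 'gripper_force': np.float64(0.0)}
[([327, 272, 16, 20, 159], [334.6, 281.8]), ([350, 272, 3, 5, 8], [351.2, 274.1]), ([300, 278, 8, 10, 51], [303.2, 282.1])] [([231, 201, 29, 63, 1656], [244.8, 232.4])]
```

View pics/w5.png

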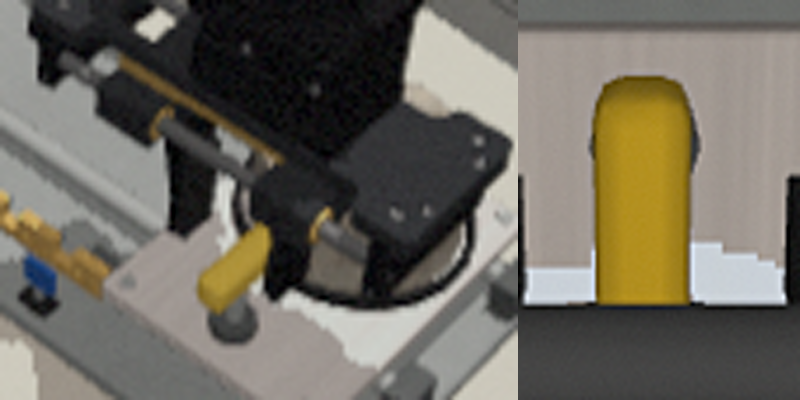

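The open fingers now stand either side of the bar, with their tips below it. I'll close again in single steps and watch the forces to see what happens.

>>> send_rows(plan=[{"xyz": [0, 0, 0], "turn": [0, 0, 0], "claw": 0.25}, {"xyz": [0, 0, 0], "turn": [0, 0, 0], "claw": 0.2}, {"xyz": [0, 0, 0], "turn": [0, 0, 0], "claw": 0.18}, {"xyz": [0, 0, 0], "turn": [0, 0, 0], "claw": 0.18}])

```text
clock: 6.62
tcp_pos: [0.4542, -0.3031, 0.0689]
ee_rot: [-0.014, 3.141, -0.001]
wrist_force: [-0.2, -1.2, -1.1]
opening: 0.0176
gripper_force: 1.1
```

>>> send_rows(plan=[{"xyz": [0, 0, 0], "turn": [0, 0, 0], "claw": 0.15}, {"xyz": [0, 0, 0], "turn": [0, 0, 0], "claw": 0.15}])

```text
clock: 6.88
tcp_pos: [0.4544, -0.3029, 0.0696]
ee_rot: [-0.014, 3.141, -0.001]
wrist_force: [-1.5, -1.4, 3.1]
opening: 0.0135
gripper_force: 1.7
```

>>> send_rows(plan=[{"xyz": [0, 0, 0], "turn": [0, 0, 0], "claw": 0.1}, {"xyz": [0, 0, 0], "turn": [0, 0, 0], "claw": 0.1}])

```text
clock: 7.12
tcp_pos: [0.4547, -0.3031, 0.0696]
ee_rot: [-0.014, 3.14, -0.001]
wrist_force: [0.8, -1.3, 6.0]
opening: 0.0089
gripper_force: 2.8
```

Run:
```python
from h import *
def pr(n,P):
    p,c=cam(n);q=np.linalg.inv(c)@np.append(P,1);u,v=p["cx"]+p["fx"]*q[0]/-q[2],p["cy"]-p["fy"]*q[1]/-q[2]
    return np.round([(u-285)*4.71,(v-225)*4.71]).astype(int).tolist()
for z in(.0684,.08,.09,.097):
  print(z,"open -y in/out",[pr("scene",[x,-.3025-d,z]) for d in(.0207,.0357) for x in(.445,.464)],"+y",[pr("scene",[.445,-.3025+d,z]) for d in(.0207,.0357)],"shut -y",[pr("scene",[x,-.3025-d,z]) for d in(.001,.016) for x in(.445,.464)])
s=read_camera("scene");g=cv2.cvtColor(s,cv2.COLOR_BGR2HSV)
for v in range(268,298):print(v,''.join('Y' if 18<=h<=35 and S>110 and V>60 else '#' if V<60 else '.' for h,S,V in g[v,318:356]))
```

```text
0.0684 open -y in/out [[253, 332], [279, 307], [280, 351], [307, 327]] +y [[179, 279], [153, 260]] shut -y [[217, 306], [244, 282], [244, 325], [271, 301]]
0.08 open -y in/out [[255, 314], [282, 290], [283, 334], [310, 309]] +y [[181, 262], [155, 243]] shut -y [[219, 289], [246, 265], [247, 308], [274, 284]]
0.09 open -y in/out [[258, 299], [285, 275], [286, 319], [313, 294]] +y [[183, 247], [156, 228]] shut -y [[222, 274], [249, 250], [249, 293], [276, 269]]
0.097 open -y in/out [[259, 289], [287, 264], [288, 308], [315, 284]] +y [[184, 236], [158, 217]] shut -y [[223, 263], [250, 239], [251, 282], [278, 258]]
268 ..........################YY..........
269 ..........################YY..........
270 ..........################YY..........
271 ..........################YY..........
272 ..........#################...........
273 ..........#################...........
274 ..........#################...........
275 ..........#################...........
276 .........##################...........
277 ..........#####YY.########Y...........
278 ............##YYY#########Y...........
279 .............YYYY########Y............
280 ............YYYYY#######YY............
281 ...........YYYYYY######YYY#...........
282 ..........YYYYYYY####.YY####..........
283 .........YYYYYYYYY##YY...#####........
284 .........YYYYYYYYYYY......######......
285 .........YYYYYYYYYYY........######....
286 .........YYYYYYYYYY...........######..
287 .........YYYYYYYYY..............######
288 .........YYYYYYYY.................####
289 ..........YYYYYY......................
290 ...........YYYY.......................
291 .............Y........................
292 ......................................
293 ...........#..........................
294 ...........##.........................
295 ............##.....#..................
296 .............#######..................
297 ...............##.....................
```

The projections settle it. In the scene images the rendered fingertips sit at z≈0.095, about 26 mm higher than the reported TCP, so the fingers closed over the bar's rounded top. I'll open, go lower while watching the force, and try again.

>>> send_rows(plan=[{"xyz": [0, 0, 0], "turn": [0, 0, 0], "claw": 0.2}, {"xyz": [0, 0, 0], "turn": [0, 0, 0], "claw": 0.35}, {"xyz": [0, 0, 0], "turn": [0, 0, 0], "claw": 0.5}, {"xyz": [0, 0, 0.6], "turn": [0, 0, 0], "claw": 0.5}, {"xyz": [0, 0, 1.2], "turn": [0, 0, 0], "claw": 0.5}, {"xyz": [0, 0, 1.2], "turn": [0, 0, 0], "claw": 0.5}])

```text
clock: 7.92
tcp_pos: [0.4534, -0.302, 0.0556]
ee_rot: [0.014, -3.14, -0.002]
wrist_force: [0.2, 0.3, 1.4]
opening: 0.043
gripper_force: 0.0
```

>>> send_rows(plan=[{"xyz": [0, 0, 0.4], "turn": [0, 0, 0], "claw": 0.5}, {"xyz": [0, 0, 0.8], "turn": [0, 0, 0], "claw": 0.5}, {"xyz": [0, 0, 0.8], "turn": [0, 0, 0], "claw": 0.5}])

```text
clock: 8.3
tcp_pos: [0.4539, -0.3024, 0.0484]
ee_rot: [0.014, -3.141, -0.001]
wrist_force: [0.1, -0.1, -0.5]
opening: 0.0435
gripper_force: 0.0
```

Run:
```python
from h import *
o=get_obs();print({k:np.round(o[k],4) for k in("clock","tcp_pos","wrist_force","moment","opening")})
s=read_camera("scene");w=read_camera("wrist")
a=cv2.resize(s[225:310,285:395],(518,400),interpolation=cv2.INTER_CUBIC);b=cv2.resize(w[150:310,190:303],(282,400),interpolation=cv2.INTER_CUBIC)
cv2.imwrite("pics/w6.png",np.hstack([a,b]))
print(blob(w,(18,110,60),(35,255,255),(200,150,300,290)))
```

```text
{'clock': np.float64(8.3), 'tcp_pos': array([ 0.4539, -0.3024,  0.0484]), 'wrist_force': array([ 0.127 , -0.0992, -0.4603]), 'moment': array([ 0.0345, -0.0209, -0.0014]), 'opening': np.float64(0.0435)}
[([229, 212, 32, 52, 1533], [244.4, 238.1])]
```

View pics/w6.png

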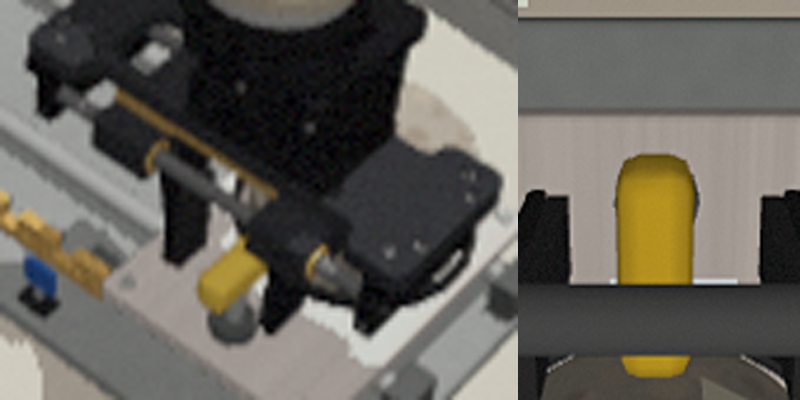

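The -y fingertip is now at about (270,333) and the +y one at (180,265) in the crop, so the tips are around z=0.078 on either side of the bar. I'll go down 5 mm more and close stepwise.

>>> send_rows(plan=[{"xyz": [0, 0, 0.5], "turn": [0, 0, 0], "claw": 0.4}, {"xyz": [0, 0, 0.5], "turn": [0, 0, 0], "claw": 0.3}, {"xyz": [0, 0, 0.5], "turn": [0, 0, 0], "claw": 0.24}, {"xyz": [0, 0, 0.5], "turn": [0, 0, 0], "claw": 0.21}, {"xyz": [0, 0, 0.5], "turn": [0, 0, 0], "claw": 0.19}, {"xyz": [0, 0, 0.5], "turn": [0, 0, 0], "claw": 0.17}, {"xyz": [0, 0, 0.5], "turn": [0, 0, 0], "claw": 0.17}])

```text
clock: 9.28
tcp_pos: [0.4543, -0.3029, 0.044]
ee_rot: [-0.014, 3.141, -0.001]
wrist_force: [1.1, -2.4, -0.5]
opening: 0.0157
gripper_force: 30.0
```

>>> send_rows(plan=[{"xyz": [0, 0, 0], "turn": [0, 0, 0], "claw": 0.15}, {"xyz": [0, 0, 0], "turn": [0, 0, 0], "claw": 0.12}, {"xyz": [0, 0, 0], "turn": [0, 0, 0], "claw": 0.05}, {"xyz": [0, 0, 0], "turn": [0, 0, 0], "claw": 0.05}])

```text
clock: 9.78
tcp_pos: [0.4543, -0.3027, 0.044]
ee_rot: [-0.014, 3.141, -0.0]
wrist_force: [0.7, -2.1, 0.2]
opening: 0.0157
gripper_force: 30.0
```

The bar is gripped: opening 15.7 mm at 30 N. Next I'll lift it 13.5 mm.

>>> send_rows(plan=[{"xyz": [0, 0, -0.4], "turn": [0, 0, 0], "claw": 0}, {"xyz": [0, 0, -0.8], "turn": [0, 0, 0], "claw": 0}, {"xyz": [0, 0, -1.2], "turn": [0, 0, 0], "claw": 0}, {"xyz": [0, 0, -1.4], "turn": [0, 0, 0], "claw": 0}, {"xyz": [0, 0, -1.4], "turn": [0, 0, 0], "claw": 0}, {"xyz": [0, 0, -1.4], "turn": [0, 0, 0], "claw": 0}])

```text
clock: 10.52
tcp_pos: [0.4542, -0.3016, 0.0565]
ee_rot: [0.014, -3.142, -0.003]
wrist_force: [4.3, -2.1, -10.5]
opening: 0.0159
gripper_force: 30.0
```

>>> send_rows(plan=[{"xyz": [0, 0, -0.1], "turn": [0, 0, 0], "claw": 0}, {"xyz": [0, 0.4, -0.1], "turn": [0, 0, 0], "claw": 0}, {"xyz": [0, 1.2, -0.1], "turn": [0, 0, 0], "claw": 0}, {"xyz": [0, 2.2, -0.1], "turn": [0, 0, 0], "claw": 0}, {"xyz": [0, 3.2, -0.1], "turn": [0, 0, 0], "claw": 0}, {"xyz": [0, 4.2, -0.1], "turn": [0, 0, 0], "claw": 0}, {"xyz": [0, 5.2, -0.1], "turn": [0, 0, 0], "claw": 0}, {"xyz": [0, 6.2, -0.1], "turn": [0, 0, 0], "claw": 0}, {"xyz": [0, 7.2, -0.1], "turn": [0, 0, 0], "claw": 0}, {"xyz": [0, 8.2, -0.1], "turn": [0, 0, 0], "claw": 0}, {"xyz": [0, 9.2, -0.1], "turn": [0, 0, 0], "claw": 0}, {"xyz": [0, 9.8, -0.1], "turn": [0, 0, 0], "claw": 0}, {"xyz": [0, 10, -0.1], "turn": [0, 0, 0], "claw": 0}, {"xyz": [0, 10, -0.1], "turn": [0, 0, 0], "claw": 0}])

```text
clock: 12.28
tcp_pos: [0.4533, -0.2014, 0.0577]
ee_rot: [-0.015, 3.141, 0.003]
wrist_force: [6.1, 0.3, -10.7]
opening: 0.0158
gripper_force: 30.0
```

>>> send_rows(plan=[{"xyz": [0, 0.4, 0], "turn": [0, 0, 0], "claw": 0}, {"xyz": [0, 1.2, 0], "turn": [0, 0, 0], "claw": 0}, {"xyz": [0, 2.2, 0], "turn": [0, 0, 0], "claw": 0}, {"xyz": [0, 3.2, 0], "turn": [0, 0, 0], "claw": 0}, {"xyz": [0, 4.2, 0], "turn": [0, 0, 0], "claw": 0}, {"xyz": [0, 5.2, 0], "turn": [0, 0, 0], "claw": 0}, {"xyz": [0, 6.2, 0], "turn": [0, 0, 0], "claw": 0}, {"xyz": [0, 7.2, 0], "turn": [0, 0, 0], "claw": 0}, {"xyz": [0, 8.2, 0], "turn": [0, 0, 0], "claw": 0}, {"xyz": [0, 9, 0], "turn": [0, 0, 0], "claw": 0}, {"xyz": [0, 9.4, 0], "turn": [0, 0, 0], "claw": 0}, {"xyz": [0, 9.55, 0], "turn": [0, 0, 0], "claw": 0}, {"xyz": [0, 9.55, 0], "turn": [0, 0, 0], "claw": 0}, {"xyz": [0, 9.55, 0], "turn": [0, 0, 0], "claw": 0}])

```text
clock: 14.02
tcp_pos: [0.4525, -0.1064, 0.058]
ee_rot: [-0.014, 3.141, 0.002]
wrist_force: [6.0, -0.4, -10.7]
opening: 0.0159
gripper_force: 30.0
```

Run:
```python
from h import *
o=get_obs();w=read_camera("wrist");cv2.imwrite("pics/w7.png",w)
print({k:np.round(o[k],4) for k in("clock","tcp_pos","wrist_force","opening")})
for x in blob(w,(0,120,60),(8,255,255),(150,100,350,260)):
    l,t,W,h=x[0][:4];print("red",x,[pt("wrist",u,t+h,z,o)[1].round(4) for z in(.029,.041) for u in(l,l+W)])
for x in blob(w,(18,110,60),(35,255,255),(200,120,300,290)):
    l,t,W,h=x[0][:4];print("bar",x,[pt("wrist",u,t+h/2,.101,o)[1].round(4) for u in(l,l+W)])
```

```text
{'clock': np.float64(14.025), 'tcp_pos': array([ 0.4525, -0.1064,  0.058 ]), 'wrist_force': array([  6.0143,  -0.3822, -10.7429]), 'opening': np.float64(0.0159)}
red ([245, 172, 25, 9, 209], [256.8, 176.1]) [np.float64(-0.1083), np.float64(-0.0902), np.float64(-0.1082), np.float64(-0.0911)]
bar ([233, 214, 32, 50, 1518], [248.3, 239.3]) [np.float64(-0.1137), np.float64(-0.0972)]
bar ([200, 251, 11, 39, 224], [203.9, 269.5]) [np.float64(-0.1313), np.float64(-0.1254)]
bar ([287, 251, 10, 39, 218], [292.7, 268.9]) [np.float64(-0.0851), np.float64(-0.0798)]
```

>>> send_rows(plan=[{"xyz": [0, 0, 0.2], "turn": [0, 0, 0], "claw": 0}, {"xyz": [0, 0, 0.4], "turn": [0, 0, 0], "claw": 0}, {"xyz": [0, 0, 0.5], "turn": [0, 0, 0], "claw": 0}, {"xyz": [0, 0, 0.6], "turn": [0, 0, 0], "claw": 0}, {"xyz": [0, 0, 0.6], "turn": [0, 0, 0], "claw": 0}])

```text
clock: 14.7
tcp_pos: [0.4525, -0.1064, 0.0521]
ee_rot: [-0.014, 3.141, 0.002]
wrist_force: [5.3, -0.3, -9.6]
opening: 0.016
gripper_force: 30.0
```

>>> send_rows(plan=[{"xyz": [0, 0, 0.1], "turn": [0, 0, 0], "claw": 0}, {"xyz": [0, 0, 0.2], "turn": [0, 0, 0], "claw": 0}, {"xyz": [0, 0, 0.2], "turn": [0, 0, 0], "claw": 0}])

```text
clock: 15.08
tcp_pos: [0.4525, -0.1064, 0.0501]
ee_rot: [-0.014, 3.141, 0.002]
wrist_force: [6.3, -0.7, -9.8]
opening: 0.0154
gripper_force: 30.0
```

At a lift of about 6 mm the full spring load is still on the tool, so the pin is entering the notch. I'll lower it the rest of the way and let go.

>>> send_rows(plan=[{"xyz": [0, 0, 0.2], "turn": [0, 0, 0], "claw": 0}, {"xyz": [0, 0, 0.4], "turn": [0, 0, 0], "claw": 0}, {"xyz": [0, 0, 0.5], "turn": [0, 0, 0], "claw": 0}, {"xyz": [0, 0, 0.5], "turn": [0, 0, 0], "claw": 0}])

```text
clock: 15.58
tcp_pos: [0.4525, -0.1064, 0.0452]
ee_rot: [-0.014, 3.141, 0.002]
wrist_force: [5.9, 0.6, -8.3]
opening: 0.0156
gripper_force: 30.0
```

>>> send_rows(plan=[{"xyz": [0, 0, 0], "turn": [0, 0, 0], "claw": 0.2}, {"xyz": [0, 0, 0], "turn": [0, 0, 0], "claw": 0.35}, {"xyz": [0, 0, 0], "turn": [0, 0, 0], "claw": 0.5}, {"xyz": [0, 0, 0], "turn": [0, 0, 0], "claw": 0.5}, {"xyz": [0, 0, -3], "turn": [0, 0, 0], "claw": 0.5}, {"xyz": [0, 0, -7], "turn": [0, 0, 0], "claw": 0.5}, {"xyz": [0, 0, -10], "turn": [0, 0, 0], "claw": 0.5}, {"xyz": [0, 0, -10], "turn": [0, 0, 0], "claw": 0.5}, {"xyz": [0, 0, -10], "turn": [0, 0, 0], "claw": 0.5}])

```text
clock: 16.7
tcp_pos: [0.4519, -0.1069, 0.1451]
ee_rot: [0.014, -3.141, -0.001]
wrist_force: [0.1, -0.5, 0.4]
opening: 0.0435
gripper_force: 0.0
```

Run:
```python
from h import *
o=get_obs();w=read_camera("wrist");s=read_camera("scene")
print({k:np.round(o[k],4) for k in("clock","tcp_pos","wrist_force","opening")})
for x in blob(w,(18,110,60),(35,255,255),(200,150,300,245)):
    l,t,W,h=x[0][:4];print("bar",x,[pt("wrist",u,t+h/2,z,o)[1].round(4) for z in(.088,.104) for u in(l,l+W)],W)
def pr(P):
    p,c=cam("scene");q=np.linalg.inv(c)@np.append(P,1);return np.round([p["cx"]+p["fx"]*q[0]/-q[2],p["cy"]-p["fy"]*q[1]/-q[2]],1)
print("pred centre by lift",[pr([.4542,-.1055,.088+l]) for l in(0,.009)],blob(s,(20,110,90),(35,255,255),(255,215,310,265)))
```

```text
{'clock': np.float64(16.7), 'tcp_pos': array([ 0.4519, -0.1069,  0.1451]), 'wrist_force': array([ 0.1031, -0.5448,  0.3893]), 'opening': np.float64(0.0435)}
bar ([240, 174, 19, 57, 1038], [248.8, 202.0]) [np.float64(-0.1131), np.float64(-0.0973), np.float64(-0.1127), np.float64(-0.0979)] 19
pred centre by lift [array([267. , 234.2]), array([267. , 231.3])] [([259, 227, 17, 16, 142], [267.1, 234.7])]
```

The measurements agree: the bar is fully down (scene row 234.7, against 234.2 predicted for down and 231.3 for riding on a tooth). It is about 6 mm from the red flag, and the robot is clear of everything.

```bash
python3 -c "from rig import *;print(close_job())"
```

```text
the job is handed in; nothing more can be done
None
```

I handed the job in at about 17 s of the 40 s limit. Camera checks show the pin fully down in the red flag's notch, about 6 mm from the flag, with the gripper clear; I did not measure the specimen separately after the slide.

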